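# Load a shear box into the consolidation frame

### The arm

A 7-joint arm with a two-finger parallel gripper is mounted at the origin on a cart in front of the work surface, level with it; the furniture and walls round the work are solid. World frame = base frame: x ahead of the robot, y to its left, z up, the work surface at z = 0. Lengths are in m, angles in rad, forces in N, time in s.
With the tool pointing down it reaches from about 0.4 to 0.75 m from the base axis. Payload 19.5 kg.
Tool frame: the origin (TCP) lies at the very end of the fingers, on their centre line; the grasp point (between the pads) lies 19 mm behind it; z points along the fingers, y is the line along which they close (so a half turn about z gives the same grasp; the last joint's range is limited). The gripper opens to 85 mm and grips with 20 to 120 N. Pads are 22 mm wide; open, the fingers measure 114 mm over their backs; the gripper's body (76 mm by 85 mm) begins 54 mm behind the grasp point. The pads swing forward as they close: fully open they stand 13 mm farther back than shut.
Start: joints at [-1.384, 0.707, -0.028, 1.485, 0.022, 0.951, -0.075], TCP at [0.13, 0.56, 0.231] pointing down, gripper open.
Joint ranges: [-2.71, 2.71], [-0.32, 2.16], [-1.57, 1.52], [0, 2.45], [-1.46, 4.6], [0, 2.02], [-2.83, 2.83]. Speed limits (rad/s): [1.89, 1.89, 2.57, 2.57, 3.01, 3.01, 3.01].

### API

Orientations are given as a rotation vector (axis times angle).
In Python, from plant import telemetry, grab_frame, camera_info, robot gives the robot as it stands.
- The arm moves only by the tool send_rows, never from a script. Its argument "moves" is a list of rows, each a list of 4 numbers: the shift along the tool's x, y, z in units of 15 cm (1.0 is 15 cm), then the turn about the tool's z in units of pi rad (1.0 is pi rad). In form: [[dx, dy, dz, yaw], ...]. A call has 1 to 12 rows; each row shifts and turns the commanded pose from where the row before left it, along the tool's axes as they then stand; what a row does not reach is not made up. A row lasts 1/8 s, in which the tool goes at most 62.5 mm and 10.7 degrees, less where a joint would pass 70% of its speed; a pose out of reach is approached as far as the arm can. A call with a number of a shift or a turn outside -1 to 1 is refused whole. A call with a gripper value outside its range is refused whole. "jaw" is the opening, from -1 (shut) to 1 (fully open), set as the call begins (left out, the last holds). The fingers move at their own pace and stop on an object; the grip force is fixed at half the most. Time passes only in rows, so rows that do not move let the fingers close. It gives the time, the measured TCP pose, the force, the opening and the grip force at its end, in the units of the state.
- telemetry.get_obs(): the state, without advancing time (a new reading comes with each control period).
- grab_frame(name): name is "side" or "top" or "wrist"; returns (picture, depth): 480x640x3 uint8, red, green, blue; 480x640 float32, m along the optical axis (not along the pixel's ray), 0 where there is no reading.
- camera_info(name): a dict with "camera_matrix" (3x3 intrinsics, pixels), "rvec" (rotation vector, rad) and "tvec" (3), from world to camera coordinates, as OpenCV has them. Camera axes: x right, y down, z forward; pixel columns grow to the right and rows downward; lengths in m; the calibration is good to about 2 mm. A picture is of the moment at which its call begins: read the wrist's pose just before it. camera_info takes no time and is no camera call; for the wrist camera it gives the pose at the moment of the call.
- robot.job_done(): hands the job in; it is judged then, once.
The state is a dict: "t": time; "qpos": joint angles; "dq": joint speeds; "joint_efforts": joint torques, N m; "tool_pos": TCP position; "eef_rot": TCP orientation; "contact_force": force on the tool from outside, world axes, zero at the start; "ft_torque": the same for the moment, N m; "gripper_width": finger opening in m; "gripper_force": force on a finger pad.
Only numpy, scipy, OpenCV 4.12 (cv2) and the standard library are available. Lean on these libraries where they do the work, as an engineer would, in place of code of your own. Each camera call takes 0.05 s, during which the arm holds its last target. There are 200 camera calls.

### The job

Put the prepared shear box under load in the bench consolidation frame: swing the loading beam up out of the way, then slide the box along its lane, without lifting it off the deck, fully home against the end stop, so that the sprung catch clicks shut behind it. Lower the beam until its loading screw rests on the pad in the box, then lay the black slotted weight flat in the pan on the beam, leaving the tin, the sampling ring and the dial gauge where they are.

Things in the scene. Friction and masses are not known exactly. Their poses are not given: they have to be found in the camera images.
- frame: fixed bench frame: grey base 160 x 366 mm, deck at z = 14 mm, two aluminium guide rails along its y, 16 mm above the deck, 101 mm apart, lane open at -y. Two grey cheeks at +y (36 mm apart, 62 mm over all, to z = 147 mm): their -y faces, at y = +49 mm, are the end stop; the beam hinges between them. Origin: on the table below the centre of the box's home place; z up, +y = the way the box is pushed
- shear_box: made-up brass shear box, 98 x 98 x 46 mm (two corner screws to 60 mm), 0.9 kg, loose on the deck between the rails at the open end of the lane; a brass pad in its bore, the boss up to 60 mm. A lug (24 mm wide, 17 mm long) low at its +y side goes between the cheeks. Origin: centre of its underside; axes as the frame's within a degree. At home its origin is over the frame's, 0 to 2 mm short in y
- box_back (a point): centre of the box's flat, upright back face (its -y side), 23 mm above its underside and 49 mm behind its origin: push here along the frame's +y. It takes about 5 N, and 10 to 18 N while the catch is being forced aside
- catch (a joint): sprung steel pawl in a gap of the rail on the frame's -x side, on an upright pivot at frame x = -60, y = -95 mm. 0 = sprung out into the lane (also before the box comes), about 0.2 rad while the box holds it aside. Its slope lets the box in; once the box's back face has passed frame y = -51 mm it snaps back to 0 and blocks the return, leaving about 4 mm of play
- beam (a joint): loading beam's angle about its pin: 0 = level over the lane, towards the frame's -y; grows as the knob end rises, to 1.65 (upright). Starts on its lower stop (-0.06), where its loading screw bars the pad's way. Stiff hinge: it stays put above about 1.1 rad and sinks slowly by itself below that. Resting on the pad of a box at home it reads 0 within 0.02
- hinge (a point): middle of the beam's pin (pin along the frame's x), at frame y = +95 mm, z = 130 mm; the knob's arc is about this point, in the frame's y-z plane. The loading screw is 95 mm from the pin and reaches 56 mm below the beam's axis; with the beam upright it sticks out towards -y
- knob (a point): centre of the black ball knob, 24 mm in diameter, at the free end of the beam, 212 mm from the pin; can be pinched from above, across the frame's x, at any beam angle. Its stem is 11 mm thick; the pan's edge is 21 mm from the ball's centre
- pan (a point): centre of the floor of the round aluminium pan on the beam, 150 mm from the pin, 12 mm above the beam's axis; 78 mm inside, 82 mm outside, rim 4 mm above the floor; level when the beam is
- weight: black slotted cast weight, a disc 70 mm in diameter, 17 mm thick, 0.48 kg, flat on the table to the right or left of the frame; origin: centre of its underside
- tin: plain round metal sample tin with lid, 56 mm in diameter, 40 mm high, on the other side of the frame from the weight; bystander. Origin: centre of its underside
- ring: steel sampling ring, 70 mm in diameter, 30 mm high; bystander. Origin: centre of its underside
- gauge: dial gauge lying on its back, 108 x 57 x 21 mm; bystander. Origin: centre of its underside
There are look-alikes about, which are no part of the job. Of the things that look like the shear_box, the largest one is meant.

How it is judged:
On the way, in this order (a step that is already met when the one before it is completed fails the run):
1. the beam has been swung up clear of the lane (value of joint beam above 0.8 rad), for 0.2 s.
2. the box is home against the end stop and the catch has sprung back behind it (y of shear_box in the frame of frame above -0.006 m and value of joint catch below 0.05 rad), for 0.2 s.
3. the beam has been lowered and its loading screw rests on the pad (value of joint beam between -0.03 and 0.03 rad), for 0.2 s.
At the end, for the whole second after the job is handed in: The box is home (within 6 mm of its home place, the play the catch leaves) with the catch shut behind it (under 0.05 rad), the beam rests on its pad (within 0.03 rad of level), and the weight lies flat on the floor of the pan, inside its rim (within 7 mm of the centre), at rest (all of step 2 and all of step 3 and y of shear_box in the frame of frame below 0.003 m and horizontal distance between weight and pan below 0.007 m and z of weight in the frame of pan between -0.003 and 0.003 m and angle between weight's own z axis and vertical below 0.08 rad and linear speed of weight below 0.02 m/s); the robot touches nothing.
It fails at once if the shear box is lifted off the deck (height (world z) of shear_box above 0.029 m).
It fails at once if the tin, the ring or the gauge is disturbed (distance of any of tin, ring, gauge from where it was at the start of the episode above 0.03 m).
It also fails if it takes over 72 s, if anything falls off the work surface, if the arm or the gripper's body presses on something with over 40 N, if the wrist force passes 120 N, or if a joint passes its speed limit or range.

## Working session

There is one attempt and no reset: what is moved stays moved. The work goes in short steps, Python scripts to look and compute and a tool call to move; the robot and the scene stay as the last step left them, time stands still between calls to the robot, and variables do not carry over. Pictures are saved under pics/ and viewed, at most 10 in all, crops included, and the job is handed in when it is done.

Besides the shell and the picture viewer there is one more tool, called as name(argument=value, ...) on one line, values as JSON. send_rows: Moves the arm, as the interface text tells. Its arguments: {"type":"object","properties":{"moves":{"type":"array","items":{"type":"array","items":{"type":"number","minimum":-1,"maximum":1}}},"jaw":{"type":"number"}},"required":["moves"]}

```bash
mkdir -p pics; ls; cat > h.py <<'E'
import numpy as np, cv2
from plant import telemetry, grab_frame, camera_info, robot
def snap(n,f):
    p,d=grab_frame(n); cv2.imwrite(f'pics/{f}.png',p[:,:,::-1]); np.save(f'pics/{f}.npy',d)
    c=camera_info(n); np.savez(f'pics/{f}_c.npz',**{k:np.array(c[k]) for k in('camera_matrix','rvec','tvec')})
    return p,d
def world(f,us):
    d=np.load(f'pics/{f}.npy'); c=np.load(f'pics/{f}_c.npz'); K=c['camera_matrix']; R=cv2.Rodrigues(c['rvec'])[0]; t=c['tvec'].ravel()
    us=np.atleast_2d(us); z=np.array([np.median(d[int(v)-1:int(v)+2,int(u)-1:int(u)+2]) for u,v in us])
    P=np.c_[(us[:,0]-K[0,2])/K[0,0]*z,(us[:,1]-K[1,2])/K[1,1]*z,z]
    return (P-t)@R
def onplane(f,us,h):
    c=np.load(f'pics/{f}_c.npz'); K=c['camera_matrix']; R=cv2.Rodrigues(c['rvec'])[0]; t=c['tvec'].ravel()
    us=np.atleast_2d(us); r=np.c_[(us[:,0]-K[0,2])/K[0,0],(us[:,1]-K[1,2])/K[1,1],np.ones(len(us))]@R
    o=-R.T@t; return o+r*((h-o[2])/r[:,2])[:,None]
E
python3 - <<'E'
from h import *
a,_=snap('top','top0'); b,_=snap('side','side0')
print(telemetry.get_obs())
E
```

```text
pics
{'t': 0.1, 'qpos': array([-1.38371743,  0.70699274, -0.02762746,  1.48494031,  0.02199601,
        0.95090466, -0.07548675]), 'dq': array([-0.00116577, -0.00227714, -0.00107768, -0.00152121, -0.0024204 ,
        0.00026669,  0.00028262]), 'joint_efforts': array([ 9.04573790e-04, -8.84272170e+01,  1.23611223e+00, -2.36450708e+01,
        1.69868715e-02,  5.10737475e-03, -2.99938404e-05]), 'tool_pos': array([0.13034451, 0.55979478, 0.23090451]), 'eef_rot': array([-3.58543559e-01, -3.12097500e+00,  1.47433959e-03]), 'contact_force': array([-0.67998069, -0.07261976, -0.71260199]), 'ft_torque': array([ 0.01279228, -0.02363703, -0.00728561]), 'gripper_force': 0.0, 'gripper_width': 0.0856602537458178}
```

View pics/top0.png

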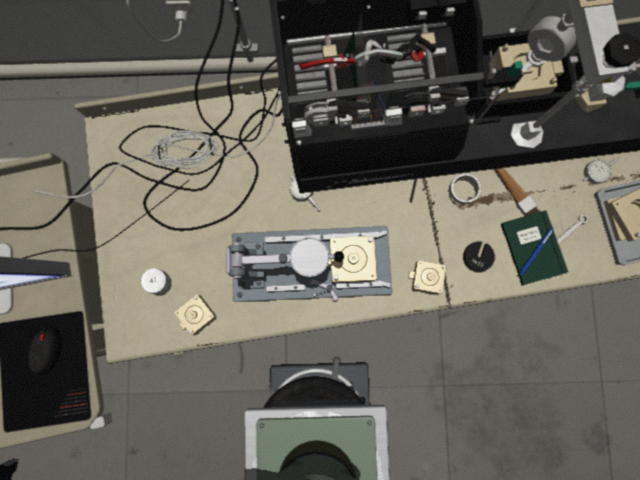

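View pics/side0.png

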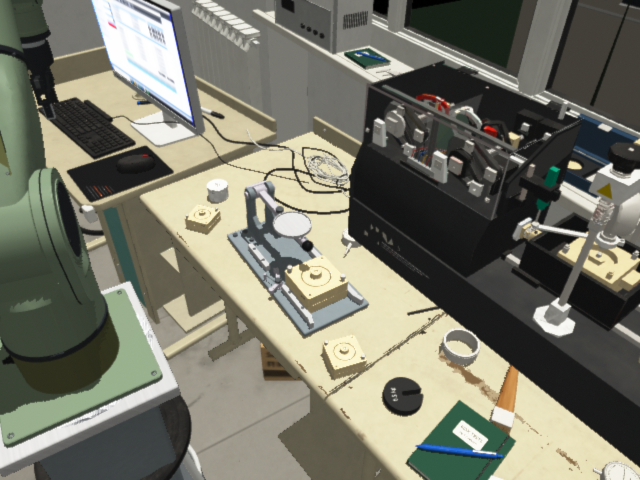

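The top picture shows the frame lying with its +y to the left (cheeks at about 237,257), the pan at 310,258, the knob at 338,257, the box at 353,258, the black weight at 479,257, and the tin at 153,281. The smaller brass boxes at 195,314 and 429,277 are look-alikes.

```bash
python3 - <<'E'
from h import *
a=cv2.imread('pics/top0.png'); 
cv2.imwrite('pics/t0c.png',cv2.resize(a[215:315,222:402],(800,444),interpolation=cv2.INTER_CUBIC))
for n,us in dict(base=[(236,236),(235,298),(386,291),(384,230)],knob=[(338,257)],pan=[(310,258),(303,258)],box=[(340,270),(366,270),(354,258)],weight=[(473,263),(485,263)],tin=[(153,281)],ring=[(465,188)],table=[(430,300)]).items():
    print(n,world('top0',us).round(4).tolist())
c=camera_info('top');print(c['camera_matrix'][0][0], world('top0',[(429,277)]))
E
```

```text
base [[0.5458, 0.1738, 0.0135], [0.4017, 0.1763, 0.0139], [0.408, -0.1708, 0.0121], [0.5498, -0.1726, 0.0139]]
knob [[0.4772, -0.0596, 0.1278]]
pan [[0.4763, -0.0016, 0.132], [0.4767, 0.0129, 0.1322]]
box [[0.4555, -0.0652, 0.0602], [0.4539, -0.1227, 0.0596], [0.48, -0.0963, 0.0722]]
weight [[0.4664, -0.3735, 0.0165], [0.4657, -0.4017, 0.0146]]
tin [[0.4444, 0.357, 0.0384]]
ring [[0.6479, -0.3725, 0.0013]]
table [[0.3848, -0.2734, -0.0013]]
468.5959518509489 [[ 0.43572365 -0.26547636  0.03843964]]
```

View pics/t0c.png

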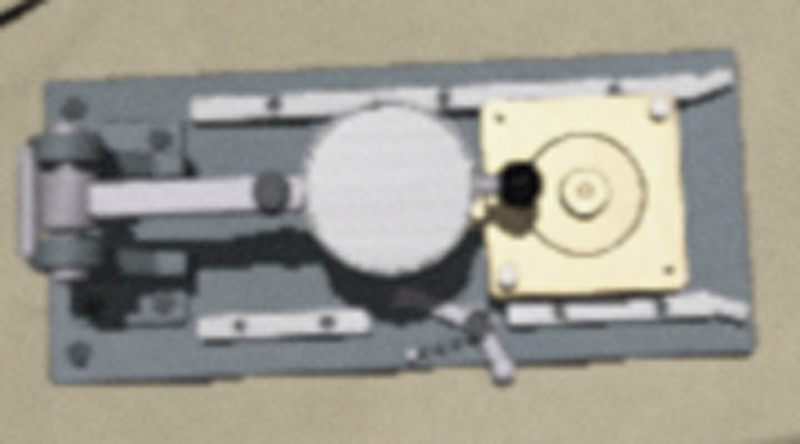

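The enlarged crop shows base corners at about (45,88), (735,52), (755,352), (52,382); pan centre (389,190); knob (519,184); pad boss (585,192); catch pivot (478,325); and pin centre (65,200).

```bash
cat >> h.py <<'E'
def cp(us): return (np.atleast_2d(us)+.5)*[180/800,100/444]-.5+[222,215]
E
python3 - <<'E'
from h import *
B=onplane('top0',cp([(45,88),(735,52),(755,352),(52,382)]),.014)
print('base',B.round(4).tolist(),'L',np.linalg.norm(B[0]-B[1]),np.linalg.norm(B[2]-B[3]),'W',np.linalg.norm(B[0]-B[3]),np.linalg.norm(B[1]-B[2]))
for a,b in((0,1),(3,2)):
    d=B[a]-B[b]; print('yaw',np.arctan2(-d[0],d[1]))
for a,b in((0,3),(1,2)):
    d=B[a]-B[b]; print('yaw',np.arctan2(d[1],d[0]))
print('c',B.mean(0))
X=onplane('top0',cp([(482,102),(683,95),(688,293),(490,298)]),.06);print('box',X.round(4).tolist(),X.mean(0))
print('boss',onplane('top0',cp([(585,192)]),.074),'pan',onplane('top0',cp([(389,190)]),.136),'knob',onplane('top0',cp([(519,182)]),.128),'pin',onplane('top0',cp([(65,200)]),.14),'catch',onplane('top0',cp([(478,325)]),.03))
# weight / tin segmentation by depth
d=np.load('pics/top0.npy'); v,u=np.mgrid[245:272,462:498]
P=world('top0',np.c_[u.ravel(),v.ravel()]); im=cv2.imread('pics/top0.png')[245:272,462:498].max(2).ravel()
m=(P[:,2]>.009)&(P[:,2]<.03)&(im<90); Q=P[m]; print('weight',Q.min(0),Q.max(0),len(Q)); 
(c,r)=cv2.minEnclosingCircle(Q[:,:2].astype(np.float32)); print(c,r, Q.mean(0))
a=cv2.imread('pics/top0.png');cv2.imwrite('pics/w0.png',cv2.resize(a[237:277,455:505],(800,640)[:2] and (750,600),interpolation=cv2.INTER_CUBIC))
E
```

```text
base [[0.5497, 0.1837, 0.014], [0.5583, -0.18, 0.014], [0.401, -0.1828, 0.014], [0.3958, 0.1802, 0.014]] L 0.36378706191329363 0.3630505436014663 W 0.15396708015596436 0.15732137278638117
yaw 0.023586382694295013
yaw 0.014353981650245644
yaw 0.022613069313040142
yaw 0.017853823714368396
c [4.76177727e-01 2.66705506e-04 1.40000000e-02]
box [[0.5286, -0.0454, 0.06], [0.5292, -0.1465, 0.06], [0.4298, -0.1446, 0.06], [0.4301, -0.0464, 0.06]] [ 0.47943707 -0.09571127  0.06      ]
boss [[ 0.48015563 -0.09455684  0.074     ]] pan [[4.77189847e-01 3.68038990e-05 1.36000000e-01]] knob [[ 0.48007025 -0.06052332  0.128     ]] pin [[0.47641716 0.14958193 0.14      ]] catch [[ 0.41820298 -0.04030449  0.03      ]]
weight [ 0.44769529 -0.42440209  0.00906737] [ 0.50860171 -0.35537752  0.01783487] 601
(0.4819452464580536, -0.38985589146614075) 0.034696877002716064 [ 0.4789484  -0.38859186  0.0152681 ]
```

View pics/w0.png

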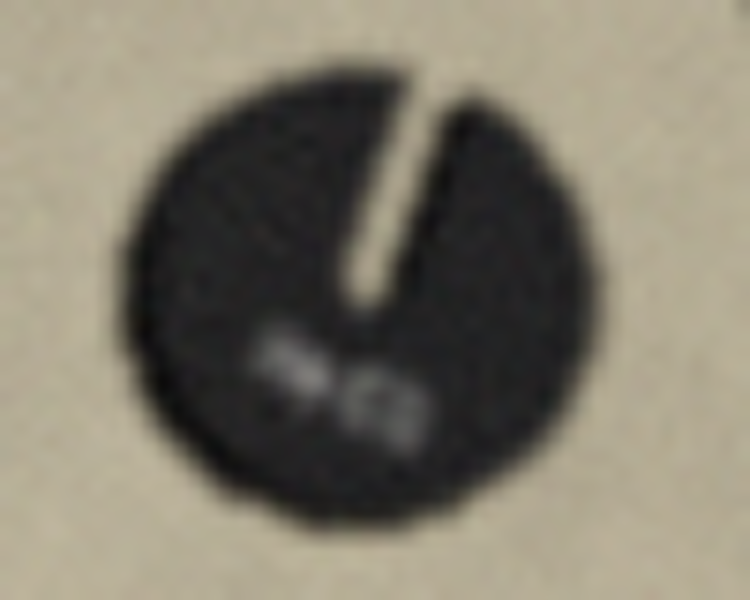

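The slotted weight is at crop centre (362,300), with its slot pointing up and slightly right. First I'll align the gripper with the frame (tool x = frame +y, tool y = frame +x).

send_rows(moves=[[0,0,0,0.0527],[0,0,0,0.0527],[0,0,0,0.0527],[0,0,0,0.0527],[0,0,0,0.0527],[0,0,0,0.0527],[0,0,0,0.0527],[0,0,0,0.0527],[0,0,0,0]], jaw=0.2)

```text
t: 1.23
tool_pos: [0.1302, 0.5599, 0.231]
eef_rot: [2.2, 2.241, -0.001]
contact_force: [-0.4, 0.3, 0.5]
gripper_width: 0.0514
gripper_force: 0.0
```

send_rows(moves=[[-0.18,0.18,0,0],[-0.18,0.18,0,0],[-0.18,0.18,0,0],[-0.18,0.18,0,0],[-0.18,0.18,0,0],[-0.18,0.18,0,0],[-0.18,0.18,0,0],[-0.18,0.18,0,0],[0,0,0,0]])

```text
t: 2.35
tool_pos: [0.3519, 0.3459, 0.2314]
eef_rot: [2.201, 2.241, 0.0]
contact_force: [0.3, 0.8, 0.2]
gripper_width: 0.051
gripper_force: 0.0
```

send_rows(moves=[[-0.248,0.0727,0,0],[-0.248,0.0727,0,0],[-0.248,0.0727,0,0],[-0.248,0.0727,0,0],[-0.248,0.0727,0,0],[-0.248,0.0727,0,0],[-0.248,0.0727,0,0],[-0.248,0.0727,0,0],[-0.248,0.0727,0,0],[-0.248,0.0727,0,0],[-0.248,0.0727,0,0],[0,0,0,0]])

```text
t: 3.85
tool_pos: [0.4776, -0.0609, 0.2312]
eef_rot: [2.201, 2.241, -0.001]
contact_force: [-0.2, 0.7, 0.5]
gripper_width: 0.0511
gripper_force: 0.0
```

```bash
python3 - <<'E'
from h import *
snap('wrist','wr0'); o=telemetry.get_obs(); print(o['tool_pos'],o['qpos'])
E
```

```text
[ 0.47734666 -0.05919913  0.23116232] [-0.06491365  0.58106886  0.21019971  1.82002688 -0.16764065  0.75785672
  0.2534305 ]
```

View pics/wr0.png

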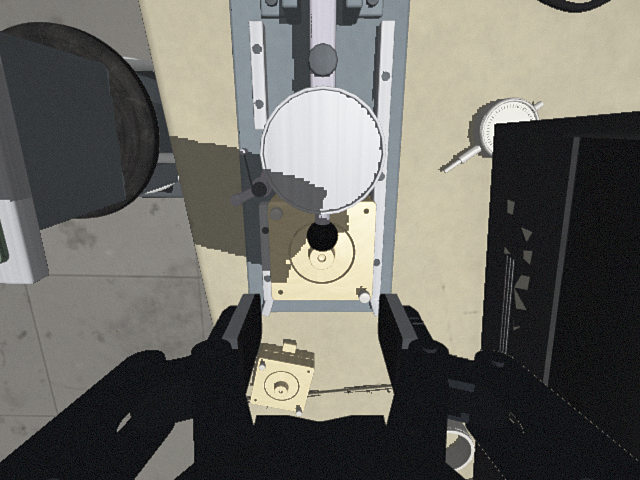

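The wrist view shows the knob at (322,236), pan centre (322,150), beam screw cap (323,60), and box screws at (276,213) and (364,297).

```bash
python3 - <<'E'
from h import *
f='wr0'
print('knob',onplane(f,[(322,236)],.1173),'pan ctr',onplane(f,[(322,150)],.133),'cap', world(f,[(323,60)]),onplane(f,[(323,60)],.14))
P=onplane(f,[(261.5,150),(382.5,150),(322,89),(322,213)],.136);print(P.round(4))
print(world(f,[(322,236),(322,150),(322,120)]).round(4))
R=world(f,[(257,60),(257,110),(387,60),(381,150),(378,220)]);print('rail',R.round(4))
print('boxboss',onplane(f,[(322,258)],.074), 'edges', onplane(f,[(267,260),(376,255),(320,301)],.06), 'wld',world(f,[(300,290),(350,290)]))
print('w',onplane('top0',[(478.67,256.53)],.014))
E
```

```text
knob [[ 0.47919031 -0.05783915  0.1173    ]] pan ctr [[0.47777839 0.00560374 0.133     ]] cap [[0.47724955 0.05769524 0.14045656]] [[0.47725225 0.05777427 0.14      ]]
[[ 0.4385  0.005   0.136 ]
 [ 0.517   0.0065  0.136 ]
 [ 0.477   0.0423  0.136 ]
 [ 0.4786 -0.036   0.136 ]]
[[ 0.479  -0.0545  0.1285]
 [ 0.4778  0.0056  0.1331]
 [ 0.4774  0.0242  0.1341]]
rail [[ 0.4202  0.0758  0.0296]
 [ 0.4187  0.0347  0.0293]
 [ 0.5339  0.0779  0.0295]
 [ 0.5164  0.0063  0.1335]
 [ 0.5357 -0.0659  0.0298]]
boxboss [[ 0.48017327 -0.09111578  0.074     ]] edges [[ 0.42873714 -0.0991407   0.06      ]
 [ 0.53082892 -0.09228251  0.06      ]
 [ 0.47933937 -0.14079025  0.06      ]] wld [[ 0.459788   -0.12960965  0.0595774 ]
 [ 0.50815874 -0.12887712  0.05924335]]
w [[ 0.48118922 -0.3884408   0.014     ]]
```

send_rows(moves=[[-0.005,0.012,0.145,0],[0,0,0.145,0],[0,0,0.145,0],[0,0,0.145,0],[0,0,0.145,0],[0,0,0.145,0],[0,0,0,0],[0,0,0,0]])

```text
t: 4.9
tool_pos: [0.4793, -0.0593, 0.1016]
eef_rot: [2.2, 2.242, 0.001]
contact_force: [-0.3, -0.4, 0.5]
gripper_width: 0.0511
gripper_force: 0.0
```

send_rows(moves=[[0,0,0,0],[0,0,0,0],[0,0,0,0],[0,0,0,0],[0,0,0,0]], jaw=-0.7)

```text
t: 5.52
tool_pos: [0.4796, -0.0598, 0.1016]
eef_rot: [2.201, 2.24, 0.002]
contact_force: [1.0, 1.7, 11.3]
gripper_width: 0.0211
gripper_force: 58.2
```

```bash
python3 - <<'E'
from h import *
c=camera_info('wrist');R=cv2.Rodrigues(np.array(c['rvec']))[0];print('cam',-R.T@np.array(c['tvec']).ravel(),'dir',R[2])
t=np.linspace(-.06,1.5,25);y=-212*np.cos(t);z=212*np.sin(t)
print([[round(a/150,4),0,round(-b/150,4),0] for a,b in zip(np.diff(y),np.diff(z))])
E
```

```text
cam [0.47801826 0.01685451 0.24362355] dir [ 0.00685172 -0.29692399 -0.95487653]
[[np.float64(-0.0025), 0, np.float64(-0.0918), 0], [np.float64(0.0034), 0, np.float64(-0.0918), 0], [np.float64(0.0094), 0, np.float64(-0.0914), 0], [np.float64(0.0153), 0, np.float64(-0.0906), 0], [np.float64(0.0212), 0, np.float64(-0.0894), 0], [np.float64(0.0269), 0, np.float64(-0.0878), 0], [np.float64(0.0326), 0, np.float64(-0.0859), 0], [np.float64(0.0381), 0, np.float64(-0.0836), 0], [np.float64(0.0434), 0, np.float64(-0.0809), 0], [np.float64(0.0486), 0, np.float64(-0.0779), 0], [np.float64(0.0536), 0, np.float64(-0.0746), 0], [np.float64(0.0583), 0, np.float64(-0.071), 0], [np.float64(0.0628), 0, np.float64(-0.067), 0], [np.float64(0.067), 0, np.float64(-0.0628), 0], [np.float64(0.0709), 0, np.float64(-0.0583), 0], [np.float64(0.0746), 0, np.float64(-0.0536), 0], [np.float64(0.0779), 0, np.float64(-0.0487), 0], [np.float64(0.0809), 0, np.float64(-0.0435), 0], [np.float64(0.0836), 0, np.float64(-0.0381), 0], [np.float64(0.0859), 0, np.float64(-0.0326), 0], [np.float64(0.0878), 0, np.float64(-0.027), 0], [np.float64(0.0894), 0, np.float64(-0.0212), 0], [np.float64(0.0906), 0, np.float64(-0.0154), 0], [np.float64(0.0914), 0, np.float64(-0.0095), 0]]
```

send_rows(moves=[[-0.0025,0,-0.0918,0],[0.0034,0,-0.0918,0],[0.0094,0,-0.0914,0],[0.0153,0,-0.0906,0],[0.0212,0,-0.0894,0],[0.0269,0,-0.0878,0],[0.0326,0,-0.0859,0],[0.0381,0,-0.0836,0],[0.0434,0,-0.0809,0],[0.0486,0,-0.0779,0],[0.0536,0,-0.0746,0],[0.0583,0,-0.071,0]])

```text
t: 7.02
tool_pos: [0.4784, -0.0061, 0.2542]
eef_rot: [-2.201, -2.242, -0.003]
contact_force: [9.3, 5.3, -6.9]
gripper_width: 0.0207
gripper_force: 59.9
```

send_rows(moves=[[0.0628,0,-0.067,0],[0.067,0,-0.0628,0],[0.0709,0,-0.0583,0],[0.0746,0,-0.0536,0],[0.0779,0,-0.0487,0],[0.0809,0,-0.0435,0],[0.0836,0,-0.0381,0],[0.0859,0,-0.0326,0],[0.0878,0,-0.027,0],[0.0894,0,-0.0212,0],[0.0906,0,-0.0154,0],[0.0914,0,-0.0095,0]])

```text
t: 8.52
tool_pos: [0.4755, 0.1375, 0.3251]
eef_rot: [2.202, 2.241, -0.0]
contact_force: [0.2, -0.2, 0.0]
gripper_width: 0.0131
gripper_force: 0.0
```

send_rows(moves=[[0,0,0,0],[0,0,0,0],[0,0,0,0]], jaw=0.2)

```text
t: 8.9
tool_pos: [0.4757, 0.1362, 0.3249]
eef_rot: [2.203, 2.24, -0.0]
contact_force: [0.5, 0.8, 0.8]
gripper_width: 0.0512
gripper_force: 0.0
```

send_rows(moves=[[0,0,-0.06,0],[0,0,-0.1,0],[0,0,-0.14,0],[0,0,0,0],[0,0,0,0]])

```text
t: 9.52
tool_pos: [0.4755, 0.1366, 0.3698]
eef_rot: [-2.202, -2.241, 0.001]
contact_force: [-0.4, 0.0, 0.1]
gripper_width: 0.051
gripper_force: 0.0
```

```bash
python3 - <<'E'
from h import *
o=telemetry.get_obs(); print(o['tool_pos'],o['qpos'],o['contact_force'])
a,_=snap('side','side1'); cv2.imwrite('pics/s1c.png',cv2.resize(a[120:360,180:420,::-1],(600,600)))
E
```

```text
[0.47547656 0.13658577 0.36976031] [-0.51123835  0.45650811  0.28912027  1.50238172 -0.13503587  1.20273708
 -0.18410361] [-0.41363494  0.03327133  0.07196113]
```

View pics/s1c.png

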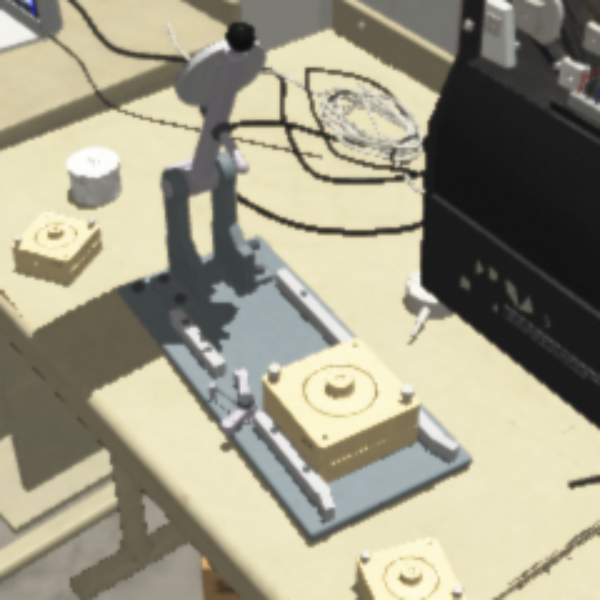

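The beam stands up, with the knob at crop (240,38). The box is still at the open end and the catch is at (240,395).

```bash
python3 - <<'E'
from h import *
K=world('side1',[(276,135),(276,134)]);print(K); k=K[0]
print('theta',np.arctan2(k[2]-.130,.1515-k[1]),np.hypot(k[2]-.130,.1515-k[1]))
E
```

```text
[[0.47265171 0.04514405 0.32319059]
 [0.47332617 0.04629303 0.3246227 ]]
theta 1.067551321556834 0.22053161454838982
```

send_rows(moves=[[-0.2,0,0,0],[-0.25,0,0,0],[-0.25,0,0,0],[-0.211,0,0,0],[0,0,0,0],[0,0,0.13,0],[0,0,0.14,0],[0,0,0.13,0],[0,0,0,0]], jaw=-1)

```text
t: 10.7
tool_pos: [0.4776, 0.0008, 0.3091]
eef_rot: [-2.2, -2.241, 0.003]
contact_force: [-0.2, 0.7, 0.3]
gripper_width: 0.0001
gripper_force: 0.0
```

send_rows(moves=[[0.08,0,0,0],[0.08,0,0,0],[0.08,0,0,0],[0.08,0,0,0],[0.08,0,0,0],[0.08,0,0,0],[0.08,0,0,0],[0.08,0,0,0],[0.06,0,0,0],[0.04,0,0,0],[0,0,0,0]])

```text
t: 12.08
tool_pos: [0.476, 0.1114, 0.3099]
eef_rot: [-2.201, -2.241, 0.0]
contact_force: [-0.3, 0.4, -0.9]
gripper_width: 0.0
gripper_force: 0.0
```

send_rows(moves=[[-0.15,0,0,0],[-0.22,0,0,0],[-0.25,0,0,0],[-0.25,0,0,0],[-0.25,0,0,0],[-0.25,0,0,0],[-0.25,0,0,0],[-0.25,0,0,0],[-0.21,0,0,0],[0,0,0,0]])

```text
t: 13.32
tool_pos: [0.4809, -0.2032, 0.3098]
eef_rot: [2.206, 2.237, -0.001]
contact_force: [-0.4, 0.5, 0.5]
gripper_width: 0.0
gripper_force: 0.0
```

send_rows(moves=[[0,0,0,0.0556],[0,0,0,0.0556],[0,0,0,0.0556],[0,0,0,0.0556],[0,0,0,0.0556],[0,0,0,0.0556],[0,0,0,0.0556],[0,0,0,0.0556],[0,0,0,0.0556],[0,0,0,0]])

```text
t: 14.58
tool_pos: [0.4816, -0.2001, 0.3098]
eef_rot: [-3.141, -0.028, 0.001]
contact_force: [-0.6, 0.0, 0.4]
gripper_width: 0.0002
gripper_force: 0.0
```

```bash
python3 - <<'E'
from h import *
o=telemetry.get_obs(); print(o['t'],o['tool_pos'],o['eef_rot'],o['qpos'])
snap('side','side2');p=cv2.imread('pics/side2.png');u,v=np.meshgrid(np.arange(240,330),np.arange(90,200));P=world('side2',np.c_[u.ravel(),v.ravel()])
m=(p[90:200,240:330].max(2).ravel()<60)&(abs(P[:,0]-.478)<.03)&(P[:,1]>0)&(P[:,1]<.2)&(P[:,2]>.2)
k=np.median(P[m],0);print(m.sum(),k,'theta',np.arctan2(k[2]-.130,.1515-k[1]))
cv2.imwrite('pics/s2c.png',cv2.resize(p[90:400,200:500],(600,600)))
E
```

```text
14.575 [ 0.48163041 -0.20014516  0.30984202] [-3.14134979e+00 -2.78594918e-02  5.17761906e-04] [-0.04825659  0.63578846  0.74758831  1.55224123 -0.46095625  1.13716145
 -0.75454039]
119 [0.47145993 0.12891838 0.34289528] theta 1.465122282523992
```

View pics/s2c.png

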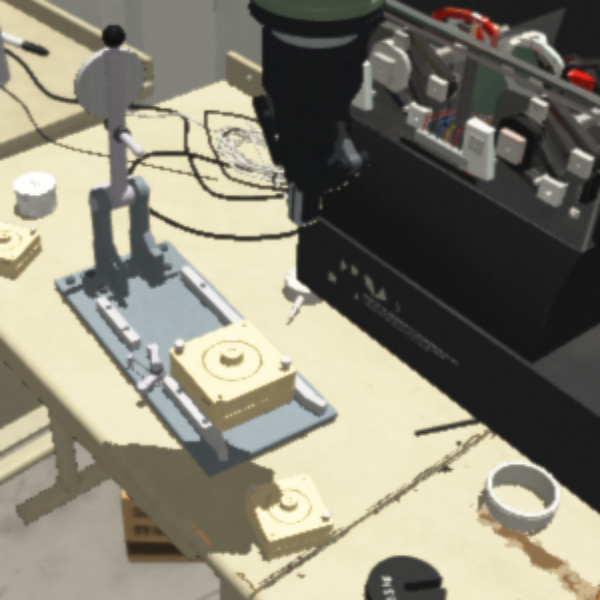

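Beam knob at crop (113,35), about 1.46 rad; the lane is clear. Lowering behind the box to push.

send_rows(moves=[[0,0,0.15,0],[0,0,0.25,0],[0,0,0.25,0],[0,0,0.25,0],[0,0,0.25,0],[0,0,0.25,0],[0,0,0.25,0],[0,0,0.15,0],[0,0,0.067,0],[0,0,0,0],[0,0,0,0]])

```text
t: 16.0
tool_pos: [0.4819, -0.201, 0.0308]
eef_rot: [3.141, 0.027, 0.002]
contact_force: [0.3, 0.1, 0.5]
gripper_width: -0.0003
gripper_force: 0.0
```

send_rows(moves=[[0,-0.1,0,0],[0,-0.1,0,0],[0,-0.06,0,0],[0,-0.06,0,0],[0,-0.06,0,0],[0,-0.06,0,0],[0,-0.06,0,0],[0,-0.06,0,0]])

```text
t: 17.0
tool_pos: [0.4809, -0.1191, 0.0304]
eef_rot: [3.137, 0.022, 0.004]
contact_force: [3.4, -15.1, 1.3]
gripper_width: -0.0
gripper_force: 8.0
```

send_rows(moves=[[0,-0.06,0,0],[0,-0.06,0,0],[0,-0.06,0,0],[0,-0.06,0,0],[0,-0.06,0,0],[0,-0.06,0,0],[0,-0.06,0,0],[0,-0.06,0,0],[0,-0.06,0,0],[0,-0.06,0,0]])

```text
t: 18.25
tool_pos: [0.4798, -0.0284, 0.0303]
eef_rot: [3.138, 0.023, 0.005]
contact_force: [5.8, -9.6, -0.6]
gripper_width: 0.0003
gripper_force: 5.2
```

send_rows(moves=[[0,-0.03,0,0],[0,-0.03,0,0],[0,-0.03,0,0],[0,-0.03,0,0]])

```text
t: 18.75
tool_pos: [0.4796, -0.0106, 0.0303]
eef_rot: [3.138, 0.023, 0.005]
contact_force: [5.8, -9.5, -0.6]
gripper_width: -0.0002
gripper_force: 4.9
```

send_rows(moves=[[0,-0.02,0,0],[0,-0.02,0,0],[0,-0.02,0,0]])

```text
t: 19.12
tool_pos: [0.4778, -0.0077, 0.0303]
eef_rot: [3.128, 0.015, 0.002]
contact_force: [-11.5, -58.6, 2.1]
gripper_width: 0.0002
gripper_force: 28.8
```

send_rows(moves=[[0,0.05,0,0],[0,0.1,0,0],[0,0.15,0,0],[0,0.2,0,0],[0,0.1,-0.1,0],[0,0,-0.25,0],[0,0,-0.25,0],[0,0,-0.25,0],[0,0,-0.25,0],[0,0,-0.25,0],[0,0,-0.25,0],[0,0,0,0]])

```text
t: 20.62
tool_pos: [0.4802, -0.0905, 0.2718]
eef_rot: [3.141, 0.026, 0.005]
contact_force: [-0.3, 0.2, -0.9]
gripper_width: 0.0002
gripper_force: 0.0
```

```bash
python3 - <<'E'
from h import *
o=telemetry.get_obs(); print(o['t'],o['tool_pos'],o['eef_rot'],o['qpos'])
snap('side','side3');p=cv2.imread('pics/side3.png')
snap('top','top3');q=cv2.imread('pics/top3.png')
cv2.imwrite('pics/c3.png',np.hstack([cv2.resize(p[190:320,210:360],(460,400),interpolation=3),cv2.resize(q[225:310,225:310],(340,400),interpolation=3)[:, :]]))
E
```

```text
20.625 [ 0.48022845 -0.0904577   0.2718483 ] [3.14116105 0.02567377 0.0051766 ] [-0.29813687  0.63771476  0.78286383  1.739043   -0.5293524   0.98493731
 -0.86682791]
```

View pics/c3.png

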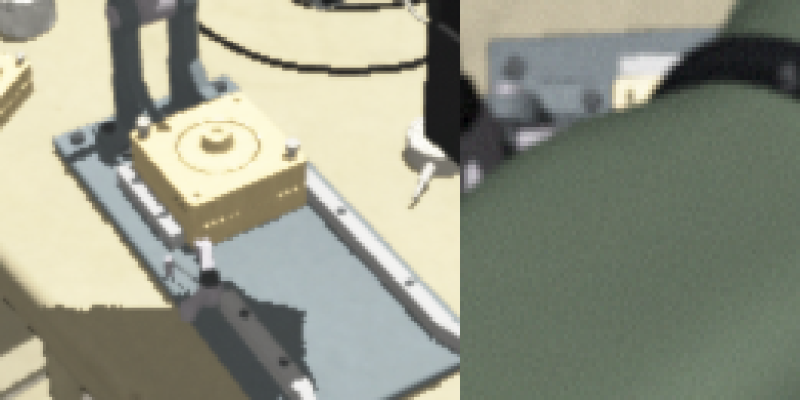

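The box is home against the cheeks, and the catch pawl (205,245 in the left half) stands behind the box's rear corner. Next I'll push the beam down from behind the knob.

send_rows(moves=[[0,0,-0.1,-0.0556],[0,0,-0.1,-0.0556],[0,0,-0.1,-0.0556],[0,0,-0.1,-0.0556],[0,0,-0.1,-0.0556],[0,0,-0.1,-0.0556],[0,0,-0.1,-0.0556],[0,0,-0.1,-0.0556],[0,0,-0.1,-0.0556],[0,0,0,0]])

```text
t: 21.98
tool_pos: [0.4798, -0.0902, 0.4046]
eef_rot: [-2.203, -2.239, -0.001]
contact_force: [0.5, 0.5, -0.2]
gripper_width: 0.0002
gripper_force: 0.0
```

send_rows(moves=[[0.15,0,0,0],[0.25,0,0,0],[0.25,0,0,0],[0.25,0,0,0],[0.25,0,0,0],[0.25,0,0,0],[0.21,0,0,0],[0.12,0,0,0],[0,0,0,0]])

```text
t: 23.1
tool_pos: [0.4751, 0.17, 0.4041]
eef_rot: [-2.203, -2.24, 0.002]
contact_force: [0.1, -1.2, -0.3]
gripper_width: -0.0002
gripper_force: 0.0
```

```bash
python3 - <<'E'
from h import *
o=telemetry.get_obs(); p=o['tool_pos'];r=p[:2]-[.4772,.0556];s=.018
print(o['t'],p,o['eef_rot'],'frame',r[0]+s*r[1],r[1]-s*r[0])
t=np.linspace(1.55,0.0,32)
y=95-212*np.cos(t)+23*np.sin(t); z=130+212*np.sin(t)+12*np.cos(t)-6*np.sin(t)
print(y[0],z[0]); print([[round(float(a)/150,3),0,round(float(-b)/150,3),0] for a,b in zip(np.diff(y),np.diff(z))]); print(t.round(3).tolist())
E
```

```text
23.1 [0.47507173 0.17000715 0.40410428] [-2.20267145e+00 -2.23953968e+00  1.89723282e-03] frame -6.894156316379976e-05 0.11444545454845165
113.58652308209962 336.20499335664465
[[-0.071, 0, -0.001, 0], [-0.071, 0, 0.003, 0], [-0.071, 0, 0.006, 0], [-0.071, 0, 0.009, 0], [-0.07, 0, 0.013, 0], [-0.07, 0, 0.016, 0], [-0.069, 0, 0.02, 0], [-0.068, 0, 0.023, 0], [-0.067, 0, 0.026, 0], [-0.066, 0, 0.029, 0], [-0.064, 0, 0.032, 0], [-0.063, 0, 0.035, 0], [-0.061, 0, 0.038, 0], [-0.059, 0, 0.041, 0], [-0.057, 0, 0.044, 0], [-0.055, 0, 0.046, 0], [-0.053, 0, 0.049, 0], [-0.05, 0, 0.051, 0], [-0.048, 0, 0.053, 0], [-0.045, 0, 0.055, 0], [-0.042, 0, 0.057, 0], [-0.039, 0, 0.059, 0], [-0.036, 0, 0.061, 0], [-0.033, 0, 0.062, 0], [-0.03, 0, 0.064, 0], [-0.027, 0, 0.065, 0], [-0.023, 0, 0.066, 0], [-0.02, 0, 0.067, 0], [-0.016, 0, 0.068, 0], [-0.013, 0, 0.068, 0], [-0.009, 0, 0.069, 0]]
[1.55, 1.5, 1.45, 1.4, 1.35, 1.3, 1.25, 1.2, 1.15, 1.1, 1.05, 1.0, 0.95, 0.9, 0.85, 0.8, 0.75, 0.7, 0.65, 0.6, 0.55, 0.5, 0.45, 0.4, 0.35, 0.3, 0.25, 0.2, 0.15, 0.1, 0.05, 0.0]
```

Descend to the start of the arc (z 0.336), then follow it.

send_rows(moves=[[0,0,0.15,0],[0,0,0.15,0],[0,0,0.15,0],[0,0,0,0],[-0.071,0,-0.001,0],[-0.071,0,0.003,0],[-0.071,0,0.006,0],[-0.071,0,0.009,0],[-0.07,0,0.013,0],[-0.07,0,0.016,0],[-0.069,0,0.02,0],[-0.068,0,0.023,0]])

```text
t: 24.6
tool_pos: [0.4766, 0.0847, 0.3238]
eef_rot: [-2.202, -2.241, 0.0]
contact_force: [0.3, 0.7, -0.3]
gripper_width: 0.0
gripper_force: 0.2
```

send_rows(moves=[[-0.067,0,0.026,0],[-0.066,0,0.029,0],[-0.064,0,0.032,0],[-0.063,0,0.035,0],[-0.061,0,0.038,0],[-0.059,0,0.041,0],[-0.057,0,0.044,0],[-0.055,0,0.046,0],[-0.053,0,0.049,0],[-0.05,0,0.051,0]])

```text
t: 25.85
tool_pos: [0.4782, -0.0044, 0.2649]
eef_rot: [2.202, 2.241, -0.0]
contact_force: [1.0, -0.1, 0.1]
gripper_width: 0.0002
gripper_force: 0.0
```

```bash
cat >> h.py <<'E'
def theta(f):
    d=np.load(f'pics/{f}.npy');u,v=np.meshgrid(np.arange(230,360),np.arange(90,300));P=world(f,np.c_[u.ravel(),v.ravel()])
    p=cv2.imread(f'pics/{f}.png')[90:300,230:360].min(2).ravel()
    rr=np.hypot(P[:,2]-.13,P[:,1]-.1512); th=np.arctan2(P[:,2]-.13,.1512-P[:,1])
    m=(abs(P[:,0]-.477)<.035)&(rr>.115)&(rr<.185)&(p>120)&(P[:,2]>.09)
    h,e=np.histogram(th[m],np.arange(-.2,1.7,.05)); return m.sum(),np.median(th[m]),{round(float(a),2):int(b) for a,b in zip(e,h) if b>15}
E
python3 - <<'E'
from h import *
print(theta('side2'),theta('side0'))
snap('side','side4'); print(theta('side4'))
E
```

```text
(np.int64(34), np.float64(1.5551512068259843), {1.55: 24}) (np.int64(680), np.float64(0.016437499672589888), {-0.05: 36, -0.0: 638})
(np.int64(24), np.float64(0.691913960536306), {})
```

send_rows(moves=[[-0.048,0,0.053,0],[-0.045,0,0.055,0],[-0.042,0,0.057,0],[-0.039,0,0.059,0],[-0.036,0,0.061,0],[-0.033,0,0.062,0],[-0.03,0,0.064,0],[-0.027,0,0.065,0],[-0.023,0,0.066,0],[-0.02,0,0.067,0]])

```text
t: 27.15
tool_pos: [0.4791, -0.0555, 0.1734]
eef_rot: [2.202, 2.241, -0.0]
contact_force: [-0.1, 0.1, -0.2]
gripper_width: -0.0001
gripper_force: 0.0
```

send_rows(moves=[[-0.016,0,0.068,0],[-0.013,0,0.034,0],[-0.005,0,0.034,0],[-0.004,0,0.034,0],[0,0,0.02,0],[0,0,0,0]])

```text
t: 27.9
tool_pos: [0.4792, -0.0609, 0.1455]
eef_rot: [-2.202, -2.241, 0.0]
contact_force: [0.4, -0.7, 0.0]
gripper_width: 0.0001
gripper_force: 0.0
```

```bash
python3 - <<'E'
from h import *
o=telemetry.get_obs(); print(o['t'],o['tool_pos'],o['contact_force'])
snap('side','side5'); print(theta('side5'))
E
```

```text
27.9 [ 0.47915683 -0.06094928  0.14547316] [ 0.3535042  -0.67386053  0.04760865]
(np.int64(271), np.float64(0.07903040884185467), {0.05: 237, 0.1: 24})
```

send_rows(moves=[[0,0,0.02,0],[0,0,0.02,0],[0,0,0,0]])

```text
t: 28.32
tool_pos: [0.4794, -0.0611, 0.1397]
eef_rot: [2.202, 2.24, 0.0]
contact_force: [-0.7, 0.7, 9.5]
gripper_width: -0.0002
gripper_force: 4.7
```

send_rows(moves=[[0,0,-0.15,0],[0,0,-0.25,0],[-0.1,0,-0.25,0],[-0.2,-0.003,-0.085,0],[-0.25,-0.003,0,0],[-0.25,-0.003,0,0],[-0.25,-0.003,0,0],[-0.25,-0.003,0,0],[-0.25,-0.003,0,0],[-0.25,-0.003,0,0],[-0.25,-0.003,0,0],[-0.137,-0.006,0,0]], jaw=1)

```text
t: 29.82
tool_pos: [0.4798, -0.3909, 0.2493]
eef_rot: [-2.203, -2.239, 0.001]
contact_force: [-0.2, 0.1, 0.3]
gripper_width: 0.0852
gripper_force: 0.0
```

send_rows(moves=[[0,0,0,-0.0417],[0,0,0,-0.0417],[0,0,0,-0.0417],[0,0,0,-0.0416],[0,0,0,0],[0,0,0,0]])

```text
t: 30.58
tool_pos: [0.4804, -0.389, 0.2497]
eef_rot: [-1.551, -2.732, 0.0]
contact_force: [-0.6, 0.4, -0.1]
gripper_width: 0.0855
gripper_force: 0.0
```

```bash
python3 - <<'E'
from h import *
o=telemetry.get_obs(); print(o['t'],o['tool_pos'],o['eef_rot'],o['qpos'],o['gripper_width'])
snap('wrist','wr5');snap('top','top5');print(telemetry.get_obs()['tool_pos'])
E
```

```text
30.575 [ 0.48039799 -0.38902528  0.24972015] [-1.55088960e+00 -2.73185492e+00  1.03939018e-05] [ 0.59596607  0.76243845  0.07347287  1.28293546 -0.05692817  1.09843199
  1.21320455] 0.08554232250831724
[ 0.48046665 -0.38900898  0.24978911]
```

View pics/wr5.png

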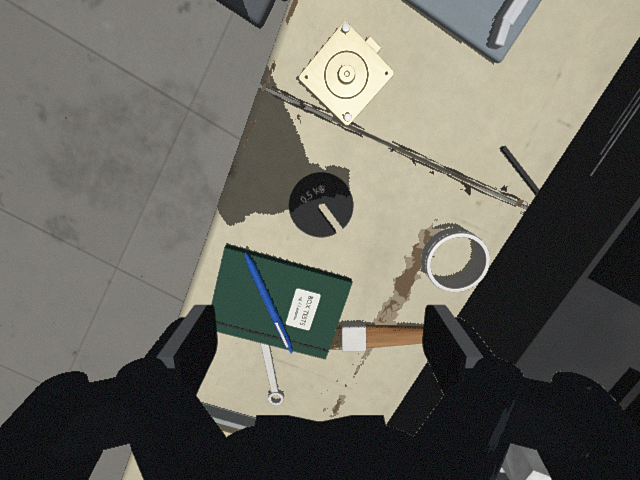

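Wrist view: the weight's outline spans (289..353, 172..237), centre about (321,204). The slot points to the lower right, well away from the pads' closing line.

```bash
python3 - <<'E'
from h import *
f='wr5'; d=np.load('pics/wr5.npy')
u,v=np.meshgrid(np.arange(280,362),np.arange(163,246));P=world(f,np.c_[u.ravel(),v.ravel()])
p=cv2.imread('pics/wr5.png')[163:246,280:362].max(2).ravel()
m=(P[:,2]>.0135)&(P[:,2]<.022)&(p<75); Q=P[m];print(len(Q),cv2.minEnclosingCircle(Q[:,:2].astype(np.float32)),np.median(Q[:,2]))
print(onplane(f,[(321,204.5),(289.5,204),(352.5,204)],.015))
t=telemetry.get_obs()['tool_pos']; R=cv2.Rodrigues(telemetry.get_obs()['eef_rot'])[0]
print('tool-frame delta', (R.T@(np.r_[onplane(f,[(321,204.5)],.015)[0,:2],t[2]]-t)))
E
```

```text
2848 ((0.4818344712257385, -0.388361394405365), 0.0347556509077549) 0.015684745430398946
[[ 0.48173225 -0.38716914  0.015     ]
 [ 0.45231371 -0.40407057  0.015     ]
 [ 0.51059124 -0.36932937  0.015     ]]
tool-frame delta [ 9.28884454e-04  2.03074763e-03 -3.53523520e-07]
```

send_rows(moves=[[0.002,0.011,0.15,0],[0,0,0.25,0],[0,0,0.25,0],[0,0,0.25,0],[0,0,0.25,0],[0,0,0.2,0],[0,0,0.15,0],[0,0,0.1,0],[0,0,0.06,0],[0,0,0,0],[0,0,0,0]])

```text
t: 32.05
tool_pos: [0.482, -0.3882, 0.0016]
eef_rot: [1.546, 2.733, -0.0]
contact_force: [-0.2, 0.0, -0.3]
gripper_width: 0.0855
gripper_force: 0.0
```

send_rows(moves=[[0,0,0,0],[0,0,0,0],[0,0,0,0],[0,0,0,0]], jaw=0.4)

```text
t: 32.55
tool_pos: [0.4819, -0.3883, 0.0021]
eef_rot: [1.547, 2.733, -0.0]
contact_force: [-4.3, 2.7, 18.1]
gripper_width: 0.0662
gripper_force: 62.9
```

send_rows(moves=[[0,0,-0.02,0],[0,0,-0.05,0],[0,0,-0.1,0],[0,0,-0.2,0],[0,0,-0.25,0],[0,0,-0.25,0],[0,0,-0.25,0],[0,0,-0.23,0],[0,0,0,0]])

```text
t: 33.67
tool_pos: [0.4823, -0.3885, 0.2063]
eef_rot: [1.545, 2.731, -0.001]
contact_force: [0.3, 0.7, -4.7]
gripper_width: 0.0658
gripper_force: 68.6
```

send_rows(moves=[[0,0,0,0.0417],[0,0,0,0.0417],[0,0,0,0.0417],[0,0,0,0.0416],[0,0,0,0],[0,0,0,0]])

```text
t: 34.42
tool_pos: [0.4815, -0.3878, 0.203]
eef_rot: [-2.198, -2.244, 0.0]
contact_force: [-0.5, -0.9, -4.9]
gripper_width: 0.0658
gripper_force: 68.6
```

```bash
python3 - <<'E'
from h import *
o=telemetry.get_obs(); print(o['t'],o['tool_pos'],o['eef_rot'],o['contact_force'],o['gripper_width'])
snap('side','side6'); d=np.load('pics/side6.npy'); c=np.load('pics/side6_c.npz')
x,_=cv2.projectPoints(o['tool_pos'][None],c['rvec'],c['tvec'],c['camera_matrix'],None); x=x.ravel(); print(x)
u0,v0=(x-60).astype(int); u0=max(u0,0);v0=max(v0,0)
p=cv2.imread('pics/side6.png'); q=p[v0:v0+120,u0:u0+120]; cv2.imwrite('pics/s6c.png',cv2.resize(q,(600,600),interpolation=3)); print(u0,v0)
E
```

```text
34.425 [ 0.48151336 -0.38781608  0.20300515] [-2.19810075e+00 -2.24366883e+00  2.66797440e-04] [-0.49873987 -0.85329943 -4.87492085] 0.06575923832776982
[416.19715729 321.77690292]
356 261
```

View pics/s6c.png

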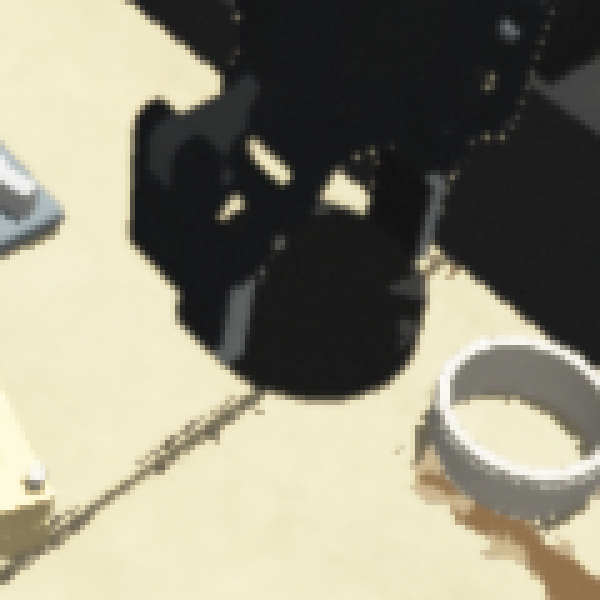

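The weight is held between the pads (disc centre near crop 340,300); one finger tip is at about crop (232,358).

```bash
python3 - <<'E'
from h import *
f='side6'
T=world(f,[(356+x/5,261+y/5) for x,y in [(225,355),(238,355),(232,345),(240,300)]]);print('finger',T.round(4))
D=np.array([(x,y) for x in range(290,400,10) for y in range(260,390,8)]);P=world(f,D/5+[356,261])
m=(abs(P[:,2]-.2)<.03); Q=P[m]; 
for a,b in zip(D[m][::6],Q[::6]): print(a,b.round(4))
E
```

```text
finger [[ 0.4424 -0.398   0.2135]
 [ 0.4458 -0.3999  0.2133]
 [ 0.4433 -0.3992  0.2186]
 [ 0.4436 -0.399   0.2381]]
[290 260] [ 0.4811 -0.3804  0.2161]
[290 308] [ 0.4692 -0.395   0.2156]
[290 356] [ 0.4572 -0.4095  0.2157]
[300 268] [ 0.4821 -0.3841  0.2154]
[300 316] [ 0.4695 -0.3993  0.216 ]
[300 364] [ 0.4579 -0.4133  0.2155]
[310 276] [ 0.4842 -0.3868  0.2132]
[310 324] [ 0.4708 -0.4025  0.2147]
[310 372] [ 0.4594 -0.4163  0.2141]
[320 284] [ 0.486  -0.3897  0.2114]
[320 332] [ 0.4707 -0.407   0.2158]
[320 380] [ 0.4626 -0.4179  0.2102]
[330 292] [ 0.4896 -0.3911  0.2069]
[330 340] [ 0.4712 -0.411   0.2159]
[330 388] [ 0.4653 -0.4198  0.2069]
[340 300] [ 0.4837 -0.4007  0.2162]
[340 348] [ 0.4718 -0.4148  0.2157]
[350 260] [ 0.4973 -0.3895  0.2155]
[350 308] [ 0.4855 -0.4036  0.2143]
[350 356] [ 0.4725 -0.4185  0.2155]
[360 268] [ 0.4977 -0.3936  0.2156]
[360 316] [ 0.4853 -0.4081  0.2154]
[360 364] [ 0.4734 -0.422   0.215 ]
[370 276] [ 0.4974 -0.3983  0.2167]
[370 324] [ 0.4863 -0.4116  0.2146]
[370 372] [ 0.476  -0.4242  0.212 ]
[380 284] [ 0.4982 -0.4021  0.2163]
[380 332] [ 0.4863 -0.4159  0.2153]
[380 380] [ 0.4811 -0.4242  0.2051]
[390 292] [ 0.4994 -0.4054  0.2152]
[390 340] [ 0.486  -0.4205  0.2166]
```

```bash
python3 - <<'E'
from h import *
for f in('top5','top0'):
    u,v=np.meshgrid(np.arange(285,336),np.arange(235,282));P=world(f,np.c_[u.ravel(),v.ravel()])
    p=cv2.imread(f'pics/{f}.png')[235:282,285:336].min(2)
    m=((P[:,2].reshape(p.shape)>.122)&(p>120)).astype(np.uint8)
    m=cv2.morphologyEx(m,cv2.MORPH_OPEN,cv2.getStructuringElement(2,(11,11)))
    c=max(cv2.findContours(m,0,1)[0],key=cv2.contourArea); e=cv2.fitEllipse(c); M=cv2.moments(m,True)
    ctr=[M['m10']/M['m00']+285,M['m01']/M['m00']+235]; zz=np.median(P[m.ravel()>0][:,2]);print(f,e,ctr,zz,onplane(f,[ctr],zz+.001))
    # weight same method cross-check frame
snap('side','side7');print(theta('side7'))
E
```

```text
top5 ((23.772878646850586, 21.139833450317383), (37.90924835205078, 40.794498443603516), 82.78511047363281) [308.79302141157814, 256.14908802537667] 0.14086895285731205 [[0.47915701 0.00049508 0.14186895]]
top0 ((24.074045181274414, 21.63120460510254), (37.862892150878906, 39.942108154296875), 82.08393096923828) [309.11317704122877, 256.63702506063055] 0.13260259617023273 [[4.79046052e-01 1.23604639e-04 1.33602596e-01]]
(np.int64(648), np.float64(0.07262634621141371), {0.05: 610, 0.1: 30})
```

send_rows(moves=[[0.1,0.0025,0,0],[0.2,0.0025,0,0],[0.25,0.0025,0,0],[0.25,0.0025,0,0],[0.25,0.0025,0,0],[0.25,0.0025,0,0],[0.25,0.0025,0,0],[0.25,0.0025,0,0],[0.25,0.0025,0,0],[0.25,0.0025,0,0],[0.2,0.0025,0,0],[0.097,0,0,0]])

```text
t: 36.02
tool_pos: [0.479, 0.0031, 0.2034]
eef_rot: [-2.199, -2.244, -0.001]
contact_force: [0.3, -0.2, -5.0]
gripper_width: 0.0658
gripper_force: 68.6
```

send_rows(moves=[[0,0,0.07,0],[0,0,0.07,0],[0,0,0,0],[0,0,0,0]])

```text
t: 36.52
tool_pos: [0.4791, 0.001, 0.1823]
eef_rot: [2.203, 2.24, -0.0]
contact_force: [-0.1, 0.1, -4.7]
gripper_width: 0.0657
gripper_force: 68.6
```

```bash
python3 - <<'E'
from h import *
c=camera_info('wrist');o=telemetry.get_obs(); print(o['t'],o['tool_pos'],o['contact_force'],o['gripper_width'])
p,d=snap('wrist','wr8')
v,u=np.mgrid[0:480:1,0:640:1]; f='wr8'
K=np.array(c['camera_matrix']);R=cv2.Rodrigues(np.array(c['rvec']))[0];t=np.array(c['tvec']).ravel()
P=(np.stack([(u-K[0,2])/K[0,0]*d,(v-K[1,2])/K[1,1]*d,d],-1)-t)@R
q=p.max(2); tz=o['tool_pos'][2]
near=np.hypot(P[...,0]-.4785,P[...,1]-.0015)<.055
w=near&(q<75)&(abs(P[...,2]-(tz+.0125))<.006)&(abs(P[...,0]-.4785)<.03)
Q=P[w]; print('weight',len(Q),np.median(Q[:,2]),Q.min(0),Q.max(0))
r=near&(q>120)&(abs(P[...,2]-.142)<.008); Q2=P[r]; print('pan',len(Q2),np.median(Q2[:,2]),Q2.min(0),Q2.max(0))
def fit(Q,r0):
    # fit far (+y) arc: max y per x bin
    a=[]
    for x in np.arange(.4785-.02,.4785+.021,.004):
        b=Q[abs(Q[:,0]-x)<.002]
        if len(b)>3: a.append((np.median(b[:,0]),b[:,1].max()))
    a=np.array(a)
    from scipy.optimize import least_squares
    s=least_squares(lambda k:np.hypot(a[:,0]-k[0],a[:,1]-k[1])-r0,[.4785,0],loss='soft_l1',f_scale=.001); return s.x,np.abs(s.fun).max(),len(a)
print(fit(Q,.035),fit(Q2,.041))
# knob
k=(q<60)&(np.hypot(P[...,0]-.4795,P[...,1]+.0605)<.02)&(abs(P[...,2]-.135)<.01);print('knob',k.sum(),P[k].mean(0) if k.any() else 0)
E
```

```text
36.525 [0.47905328 0.00100598 0.18234228] [-0.05528786  0.14683604 -4.71848769] 0.06565263611947768
weight 17520 0.19555314723155348 [ 0.44850556 -0.03404188  0.1888575 ] [0.50849783 0.03583567 0.19792893]
pan 1676 0.14136767545541615 [ 0.43807972 -0.03779622  0.13406109] [0.51900317 0.05641393 0.14798115]
(array([0.47899878, 0.00121054]), np.float64(0.0004644097480993453), 11) (array([0.46133189, 0.01854049]), np.float64(0.0036390911611021703), 8)
knob 0 0
```

```bash
python3 - <<'E'
from h import *
from scipy.optimize import least_squares
p,d=snap('wrist','wr9');f='wr9'
v,u=np.mgrid[0:480,0:640]; c=camera_info('wrist')
K=np.array(c['camera_matrix']);R=cv2.Rodrigues(np.array(c['rvec']))[0];t=np.array(c['tvec']).ravel()
P=(np.stack([(u-K[0,2])/K[0,0]*d,(v-K[1,2])/K[1,1]*d,d],-1)-t)@R
q=p.max(2)
r=(q>60)&(abs(P[...,2]-.142)<.008)&(np.hypot(P[...,0]-.4785,P[...,1])<.05)&(P[...,1]>0)
Q=P[r];a=[]
for x in list(np.arange(-.038,-.013,.002))+list(np.arange(.014,.039,.002)):
    b=Q[abs(Q[:,0]-.4785-x)<.001]
    if len(b)>2: a.append((b[:,0].mean(),np.percentile(b[:,1],98)))
a=np.array(a);print(a.round(4).tolist())
s=least_squares(lambda k:np.hypot(a[:,0]-k[0],a[:,1]-k[1])-.041,[.4785,0],loss='soft_l1',f_scale=.001);print(s.x,s.fun.round(4))
E
```

```text
[[0.4404, 0.0178], [0.4425, 0.0221], [0.4445, 0.0247], [0.4465, 0.0275], [0.4485, 0.0308], [0.4505, 0.0323], [0.4525, 0.0339], [0.4545, 0.0355], [0.4565, 0.037], [0.4584, 0.0381], [0.4605, 0.0389], [0.4626, 0.0399], [0.4645, 0.0407], [0.4925, 0.0405], [0.4945, 0.0397], [0.4965, 0.0389], [0.4985, 0.0381], [0.5005, 0.0366], [0.5026, 0.0352], [0.5045, 0.0335], [0.5064, 0.0323], [0.5085, 0.03], [0.5105, 0.0277], [0.5125, 0.0244], [0.5145, 0.0217], [0.5165, 0.0166]]
[0.47836014 0.00212828] [ 0.      0.     -0.0003 -0.0003  0.0003  0.0001 -0.      0.      0.0001
  0.0001 -0.0001 -0.0001  0.     -0.0001 -0.0001  0.      0.0002  0.
  0.     -0.0001  0.0002  0.      0.0001 -0.0002  0.0001 -0.0002]
```

send_rows(moves=[[0.006,-0.004,0.05,0],[0,0,0.05,0],[0,0,0.05,0],[0,0,0.04,0],[0,0,0.03,0],[0,0,0.01,0],[0,0,0,0]])

```text
t: 37.5
tool_pos: [0.4784, 0.0025, 0.1479]
eef_rot: [2.202, 2.241, -0.0]
contact_force: [-0.3, 0.3, -4.4]
gripper_width: 0.0656
gripper_force: 68.6
```

send_rows(moves=[[0,0,0.01,0],[0,0,0,0]])

```text
t: 37.75
tool_pos: [0.4784, 0.0025, 0.1463]
eef_rot: [2.202, 2.241, -0.0]
contact_force: [-0.9, 0.1, -4.7]
gripper_width: 0.0656
gripper_force: 68.6
```

send_rows(moves=[[0,0,0.008,0],[0,0,0,0]])

```text
t: 38.0
tool_pos: [0.4784, 0.0025, 0.1451]
eef_rot: [-2.202, -2.241, 0.0]
contact_force: [0.4, -0.7, -4.8]
gripper_width: 0.0658
gripper_force: 68.6
```

send_rows(moves=[[0,0,0.006,0],[0,0,0,0]])

```text
t: 38.25
tool_pos: [0.4784, 0.0025, 0.1442]
eef_rot: [2.202, 2.241, -0.0]
contact_force: [1.0, -0.4, -4.8]
gripper_width: 0.0653
gripper_force: 68.6
```

send_rows(moves=[[0,0,0.007,0],[0,0,0,0]])

```text
t: 38.5
tool_pos: [0.4785, 0.0023, 0.1433]
eef_rot: [2.202, 2.24, 0.0]
contact_force: [-1.1, -2.0, 1.6]
gripper_width: 0.0659
gripper_force: 69.4
```

send_rows(moves=[[0,0,0.007,0],[0,0,0,0]])

```text
t: 38.75
tool_pos: [0.4785, 0.0022, 0.1427]
eef_rot: [2.202, 2.24, 0.001]
contact_force: [-4.8, -2.3, 15.6]
gripper_width: 0.0657
gripper_force: 70.8
```

send_rows(moves=[[0,0,-0.004,0],[0,0,0,0],[0,0,0,0],[0,0,0,0]], jaw=1)

```text
t: 39.25
tool_pos: [0.4784, 0.0025, 0.1427]
eef_rot: [-2.202, -2.241, 0.0]
contact_force: [-1.1, 0.3, 0.5]
gripper_width: 0.0853
gripper_force: 0.0
```

send_rows(moves=[[0,0,-0.03,0],[0,0,-0.06,0],[0,0,-0.15,0],[0,0,-0.25,0],[0,0,-0.2,0],[0,0,0,0],[0,0,0,0]])

```text
t: 40.12
tool_pos: [0.4782, 0.0026, 0.2461]
eef_rot: [-2.202, -2.241, 0.0]
contact_force: [0.1, 0.2, -0.4]
gripper_width: 0.0854
gripper_force: 0.0
```

```bash
python3 - <<'E'
from h import *
c=camera_info('wrist');o=telemetry.get_obs(); print(o['t'],o['tool_pos'],o['contact_force'],o['gripper_width'])
p,d=snap('wrist','wr10'); v,u=np.mgrid[0:480,0:640]
K=np.array(c['camera_matrix']);R=cv2.Rodrigues(np.array(c['rvec']))[0];t=np.array(c['tvec']).ravel()
P=(np.stack([(u-K[0,2])/K[0,0]*d,(v-K[1,2])/K[1,1]*d,d],-1)-t)@R; q=p.max(2)
m=(np.hypot(P[...,0]-.4785,P[...,1]-.002)<.045)&(q<75)&(abs(P[...,2]-.159)<.008);Q=P[m]
print('weight',len(Q),cv2.minEnclosingCircle(Q[:,:2].astype(np.float32)))
A=np.c_[Q[:,:2]-Q[:,:2].mean(0),np.ones(len(Q))];print('plane',np.linalg.lstsq(A,Q[:,2],rcond=None)[0])
r=(q>90)&(abs(P[...,2]-.143)<.006)&(np.hypot(P[...,0]-.4785,P[...,1]-.002)<.05); Q=P[r];print('pan x',Q.min(0),Q.max(0),len(Q))
snap('side','side10');print(theta('side10'))
E
```

```text
40.125 [0.47820601 0.00256513 0.24607141] [ 0.08057835  0.2049875  -0.42931718] 0.08540690411688948
weight 6930 ((0.4786873459815979, 0.0018212334252893925), 0.03506859391927719)
plane [-0.00055927  0.00316703  0.15670693]
pan x [ 0.43810595 -0.03554393  0.13700531] [0.51907184 0.05169539 0.14741292] 2046
(np.int64(43), np.float64(0.0593825896443495), {0.05: 28})
```

```bash
python3 -c "
from plant import robot
print(robot.job_done())"
```

```text
the job is handed in; nothing more can be done
None
```

I handed the job in at about t = 40 s of the 72 s allowed; the box is home with the catch shut, the beam rests level on the pad, and the weight lies flat in the pan within about 1 mm of its centre by my camera measurements, but I got no verdict back.

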